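# Set the bell timer for a slip cast

### The arm

A 6-joint arm with a two-finger parallel gripper is mounted at the origin on the work surface. World frame = base frame: x ahead of the robot, y to its left, z up, the work surface at z = 0. Lengths are in m, angles in rad, forces in N, time in s.
With the tool pointing down it reaches from about 0.325 to 0.775 m from the base axis. Payload 5.5 kg.
Tool frame: the origin (TCP) lies at the very end of the fingers, on their centre line; the grasp point (between the pads) lies 19 mm behind it; z points along the fingers, y is the line along which they close (so a half turn about z gives the same grasp; the last joint's range is limited). The gripper opens to 85 mm and grips with 20 to 120 N. Pads are 22 mm wide; open, the fingers measure 114 mm over their backs; the gripper's body (76 mm by 85 mm) begins 54 mm behind the grasp point. The pads swing forward as they close: fully open they stand 13 mm farther back than shut.
Start: joints at [1.093, 0.091, 1.231, -0, 1.82, -0.057], TCP at [0.245, 0.548, 0.231] pointing down, gripper open.
Joint ranges: [-2.87, 2.87], [-0.86, 2.18], [0.17, 2.46], [-1.51, 4.65], [0.06, 2.69], [-2.65, 2.65]. Speed limits (rad/s): [2.57, 2.57, 3.01, 3.14, 3.14, 3.14].

### API

Orientations are given as a rotation vector (axis times angle).
In Python, from station import arm, imaging gives the robot as it stands.
- The arm moves only by the tool servo_tool, never from a script. Its argument "deltas" is a list of rows, each a list of 3 entries, a list of its own where there are three numbers: the shift along the tool's x, y, z as a fraction of full scale, then the turn about the tool's z as a fraction of full scale, then the opening, from 0 (shut) to 1 (fully open). In form: [[[x, y, z], spin, grip], ...]. A call has 1 to 10 rows; each row shifts and turns the commanded pose from where the row before left it, along the tool's axes as they then stand; what a row does not reach is not made up. Full scale, the value 1, is 0.75 m for a shift and 360 degrees for a turn. A row lasts 1/8 s, in which the tool goes at most 62.5 mm and 10.7 degrees, less where a joint would pass 70% of its speed; a pose out of reach is approached as far as the arm can. A call with a number of a shift or a turn outside -1 to 1 is refused whole. A call with a gripper value outside its range is refused whole. The fingers move at their own pace and stop on an object; "grip_force" is the grip in N (left out, the last holds). Time passes only in rows, so rows that do not move let the fingers close. It gives the time, the measured TCP pose, the force, the opening and the grip force at its end, in the units of the state.
- arm.state(): the state, without advancing time (a new reading comes with each control period).
- imaging.capture(name): name is "scene" or "top"; returns a dict with "pixels" (400x640x3 uint8, blue, green, red), "fx", "fy", "cx", "cy" (pixels), "position" and "orientation" of the camera in the world. Camera axes: x right, y up, looking along -z (the intrinsics and any distortion apply to the point x, -y, -z); pixel columns grow to the right and rows downward; lengths in m; the calibration is good to about 2 mm. A picture is of the moment at which its call begins. There is no depth.
- arm.job_done(): hands the job in; it is judged then, once.
The state is a dict: "clock": time; "joint_positions": joint angles; "joint_velocities": joint speeds; "effort": joint torques, N m; "tool_pos": TCP position; "eef_rot": TCP orientation; "ft_force": force on the tool from outside, world axes, zero at the start; "wrist_torque": the same for the moment, N m; "grip_width": opening from 0.0 (shut) to 1.0 (fully open); "grip_force": force on a finger pad.
Only numpy, scipy, OpenCV 4.12 (cv2) and the standard library are available. Lean on these libraries where they do the work, as an engineer would, in place of code of your own. Each camera call takes 0.05 s, during which the arm holds its last target. There are 200 camera calls.

### The job

The plaster mould has just been filled: set the green-knobbed bell timer for a 25 minute cast. As always with this spring timer, wind it clockwise past the top (30) mark first, then turn it back down to 25 and let go. It stands loose on its rubber feet and the dial is stiff, so press it down firmly while you twist to keep it from sliding or swivelling on the board, but do not lean hard on it, and leave the things around it where they stand.

Things in the scene. Friction and masses are not known exactly. Their poses are not given: they have to be found in the camera images.
- timer: Cream drum-shaped bell timer, 104 mm across, loose on the board on four rubber feet (42 mm from its axis; friction about 0.6), 0.4 kg with dial. Origin at the centre of its underside, z up, x towards the zero mark. Under its own weight alone it swivels on its feet before the dial turns; pressed down on the dial with 10 to 15 N it stays put; over 25 N is leaning hard.
- dial (a joint): Turn of the green dial against the timer's body, rad: 0 with the pointer at the red 0 mark, growing clockwise seen from above, 0.1571 (9 degrees) a minute: 25 minutes is 3.927, the top mark 30 is 4.712, a hard stop stands at 5.027. Stiff: it takes about 0.26 N m to turn either way and stays where it is left. It starts with 10 to 20 minutes left.
- dial_grip (a point): Grip point on the dial's axis, 68 mm above the board. The dial is a hard green disc 68 mm across, flat top 49 mm above the board, with an upright grip bar across it: 60 mm long, 16 mm wide, rising 30 mm above the disc. The point's x axis lies along the bar towards the pointer end; z up. Fingertips may press on the disc beside the bar, which turns with it; land at 8 mm/s or less.
- pointer (a point): Pointer end of the dial, on the disc's rim 34 mm from the axis, 49 mm above the board. A white stripe runs along the bar's top from its middle to this end, down the end face and onto the rim.
- zero_mark (a point): The wide red 0 mark on the timer's fixed white scale, 45 mm from the axis, 42 mm above the board. The scale has 31 marks, one a minute, 9 degrees apart, counted clockwise seen from above: red 0, longer black 5, 10, 15, 20, 25, wide blue 30 (the top mark); the last 90 degrees between 30 and 0 are blank.
- board: Plywood ware board lying fixed on the bench, 260 x 740 x 18 mm, long side across the robot's view; timer, mould and tumbler stand on it. Its top is 18 mm above the work surface. Origin at the centre of its underside.
- mould: Two-part white plaster casting mould with two black rubber bands, 115 x 118 x 96 mm, 1.3 kg, loose. Origin at the centre of its underside.
- tumbler: Unfired clay tumbler, 82 mm across and 98 mm tall, loose. Origin at the centre of its underside.
- jar: Glass jar of glaze with a white lid, 68 mm across, 85 mm tall, loose on the bench. Origin at the centre of its underside.
- pen_pot: Brown clay pot with pens, 74 mm across, pens up to 130 mm high, loose on the bench. Origin at the centre of its underside.

How it is judged:
On the way, in this order (a step that is already met when the one before it is completed fails the run):
1. the dial is wound past the top (30) mark (value of joint dial above 4.745 rad), for 0.1 s.
2. the dial is turned back down to 25 minutes (value of joint dial between 3.817 and 4.037 rad), for 0.2 s.
At the end, for the whole second after the job is handed in: The dial rests at 25 minutes within 0.7 minute (6.3 degrees), the timer stands flat and released with its centre and its zero mark within 15 mm of where they began, and mould, tumbler, jar and pen pot are within 10 mm of where they began (all of step 2 and distance of each of timer, zero_mark from where it was at the start of the episode below 0.015 m and angle between timer's own z axis and vertical below 0.05 rad and linear speed of timer below 0.02 m/s and contact force between each of the arm, the fingers and timer below 0.2 N and distance of each of mould, tumbler, jar, pen_pot from where it was at the start of the episode below 0.01 m); the robot touches nothing.
It fails at once if the timer slides or swivels on the board (centre or zero mark more than 15 mm from its start) (distance of any of timer, zero_mark from where it was at the start of the episode above 0.015 m).
It fails at once if the timer is leaned on hard (more than 30 N between it and the board) (contact force between timer and board above 30 N).
It fails at once if a bystander is moved by more than 10 mm (distance of any of mould, tumbler, jar, pen_pot from where it was at the start of the episode above 0.01 m).
It also fails if it takes over 67 s, if anything falls off the work surface, if the arm or the gripper's body presses on something with over 40 N, if the wrist force passes 120 N, or if a joint passes its speed limit or range.

## Working session

There is one attempt and no reset: what is moved stays moved. The work goes in short steps, Python scripts to look and compute and a tool call to move; the robot and the scene stay as the last step left them, time stands still between calls to the robot, and variables do not carry over. Pictures are saved under pics/ and viewed, at most 10 in all, crops included, and the job is handed in when it is done.

Besides the shell and the picture viewer there is one more tool, called as name(argument=value, ...), one argument or row to a line, values as JSON. servo_tool: Moves the arm, as the interface text tells. Its arguments: {"type":"object","properties":{"deltas":{"type":"array","items":{"type":"array"}},"grip_force":{"type":"number"}},"required":["deltas"]}

```bash
mkdir -p pics
python3 - <<'E'
from station import arm, imaging
import cv2,numpy as np
for n in("scene","top"):
    c=imaging.capture(n); cv2.imwrite(f"pics/{n}0.png",c["pixels"]); print(n,{k:c[k] for k in c if k!="pixels"})
print(arm.state())
E
```

```text
scene {'fx': 470.4224541993934, 'fy': 470.4224541993934, 'cx': 309.9230684291311, 'cy': 203.15946134138716, 'position': array([ 1.40760199, -0.41091184,  0.83363492]), 'orientation': array([0.81530667, 0.49774977, 1.0466387 ])}
top {'fx': 401.86728562134033, 'fy': 401.86728562134033, 'cx': 312.0386240254748, 'cy': 196.66396338256953, 'position': array([0.35133084, 0.01858471, 1.09772097]), 'orientation': array([ 0.13557782, -0.14443738, -1.5548981 ])}
{'clock': 0.1, 'joint_positions': array([ 1.09330950e+00,  9.18150243e-02,  1.23178615e+00, -1.90311138e-05,
        1.81979022e+00, -5.66813574e-02]), 'joint_velocities': array([-0.00078903, -0.00145325, -0.00345823,  0.00126523, -0.00173821,
       -0.000433  ]), 'effort': array([ 2.75801962e-03, -4.60215569e+01, -4.19219720e+01,  4.94598726e-05,
        1.06420432e-02, -5.83861151e-05]), 'tool_pos': array([0.24497798, 0.54743196, 0.23023342]), 'eef_rot': array([-6.56044960e-01, -3.07186119e+00,  2.73253861e-03]), 'ft_force': array([0.04596316, 0.26298891, 0.01168808]), 'wrist_torque': array([-0.00514617,  0.056446  , -0.03454271]), 'grip_force': 0.0, 'grip_width': 0.9993142360270065}
```

View pics/top0.png

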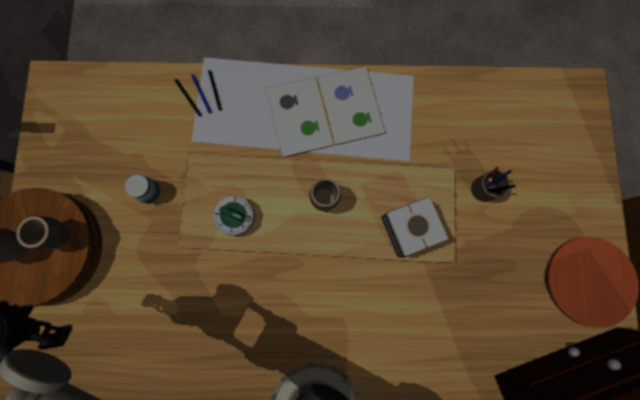

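View pics/scene0.png

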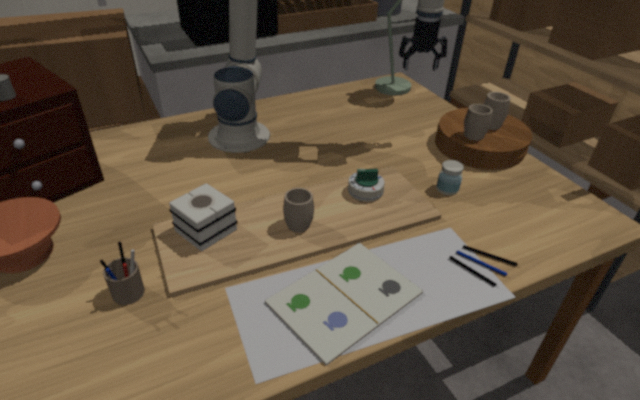

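The top view shows the timer at about (234,215), with the pointer stripe to the right of the dial. The tumbler is at (325,194), the jar at (143,188), the mould at (417,227) and the pen pot at (492,185). In the scene view the timer is at (366,183).

```bash
cat > h.py <<'E'
import numpy as np, cv2
from scipy.spatial.transform import Rotation as R
from station import arm, imaging
def ray(c,u,v):
    d=np.array([(u-c["cx"])/c["fx"],-(v-c["cy"])/c["fy"],-1.]); return R.from_rotvec(c["orientation"]).apply(d)
def onz(c,u,v,z):
    d=ray(c,u,v); p=c["position"]; return p+d*(z-p[2])/d[2]
def proj(c,P):
    q=R.from_rotvec(c["orientation"]).inv().apply(np.asarray(P)-c["position"])
    return np.array([c["cx"]-c["fx"]*q[0]/q[2], c["cy"]+c["fy"]*q[1]/q[2]])
def blobs(m,n=4):
    k,l,s,ce=cv2.connectedComponentsWithStats(m.astype(np.uint8)); 
    return [(s[i,4],ce[i].round(1)) for i in 1+np.argsort(-s[1:,4])[:n]]
E
python3 - <<'E'
from h import *
ims=[]
for n,(u0,v0,u1,v1) in {"top":(206,188,264,242),"scene":(338,156,396,210)}.items():
    c=imaging.capture(n); im=c["pixels"]; b,g,r=[im[...,i].astype(int) for i in range(3)]
    w=np.zeros(im.shape[:2],bool); w[v0:v1,u0:u1]=1
    for nm,m in {"green":(g>r+15)&(g>b+8),"red":(r>g*1.6)&(r>b*1.6)&(r>60)&(abs(r-b)>40)&(g<b*1.3),"blue":(b>r+25)&(b>g+10),"white":(np.minimum(np.minimum(r,g),b)>95)}.items():
        B=blobs(m&w); print(n,nm,[(a,p, onz(c,*p,{"green":.067,"white":.06}.get(nm,.06))[:2].round(4)) for a,p in B])
    ims.append(cv2.convertScaleAbs(cv2.resize(im[v0:v1,u0:u1],None,fx=7,fy=7,interpolation=cv2.INTER_CUBIC),alpha=1.5))
cv2.imwrite("pics/crop.png",np.hstack([cv2.resize(i,(399,378)) for i in ims]))
E
```

```text
top green [(np.int32(416), array([231.4, 214.2]), array([0.4889, 0.2215]))]
top red [(np.int32(4), array([234.5, 199. ]), array([0.53  , 0.2166]))]
top blue [(np.int32(9), array([217.2, 213.4]), array([0.4915, 0.2598]))]
top white [(np.int32(199), array([228.8, 226. ]), array([0.459 , 0.2282])), (np.int32(101), array([223.7, 202.4]), array([0.5207, 0.2444])), (np.int32(50), array([240.8, 200.5]), array([0.5262, 0.2   ])), (np.int32(44), array([248.2, 209.7]), array([0.5022, 0.1797]))]
scene green [(np.int32(203), array([367.3, 177.7]), array([0.4887, 0.2238])), (np.int32(1), array([363., 177.]), array([0.4805, 0.2144]))]
scene red []
scene blue []
scene white [(np.int32(250), array([348.2, 203.4]), array([0.5623, 0.1204])), (np.int32(231), array([371.2, 185.4]), array([0.5175, 0.2199])), (np.int32(58), array([351.7, 177.1]), array([0.4589, 0.1902])), (np.int32(18), array([382.8, 208.7]), array([0.6206, 0.1924]))]
```

View pics/crop.png

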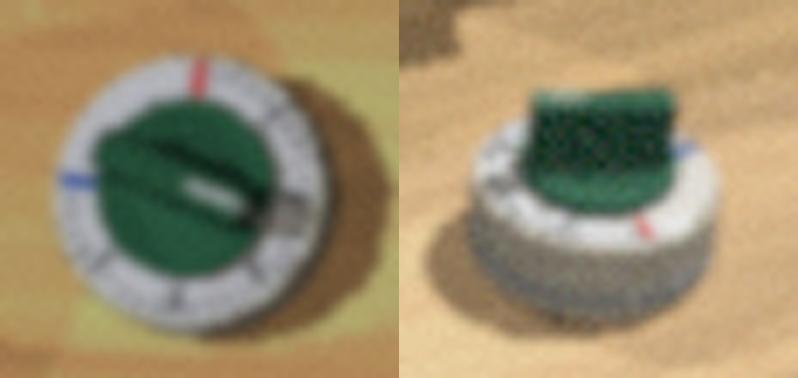

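The left crop (top view) shows the red 0 mark at (201,76), the blue 30 mark at (78,181) and the white stripe running from (185,183) to (245,208). The dial reads about 12 min.

Run:
```python
from h import *
c=imaging.capture("top"); im=c["pixels"].astype(float); b,g,r=[im[...,i] for i in range(3)]
def wc(w,u0,u1,v0,v1):
    s=np.clip(w[v0:v1,u0:u1],0,None); V,U=np.mgrid[v0:v1,u0:u1]; return (s*U).sum()/s.sum(),(s*V).sum()/s.sum()
pr=wc(r-np.maximum(g,b)*1.15-5,228,242,192,206); pb=wc(b-np.maximum(g,r)*1.1-5,212,224,207,220)
P0,P3=onz(c,*pr,.06)[:2],onz(c,*pb,.06)[:2]
print(pr,pb,P0,P3,np.linalg.norm(P0-P3)," exp .0636")
h=(P0-P3)/2; C=(P0+P3)/2-np.array([-h[1],h[0]])*-1
C2=(P0+P3)/2+np.array([h[1],-h[0]])*-1
for q in((P0+P3)/2+np.array([-h[1],h[0]]),(P0+P3)/2-np.array([-h[1],h[0]])): print("C",q,np.linalg.norm(q-P0))
G=(g>r+15)&(g>b+8); 
cr=lambda x,y:(206+x/6.88-.43,188+y/7-.43)
S0,S1=[onz(c,*cr(*p),.097)[:2] for p in((185,183),(245,208))]
print("stripe",S0,S1,np.linalg.norm(S1-S0),"exp .030 az",np.degrees(np.arctan2(*(S1-S0)[::-1])))
# white outline centre at z=.06
print("ring",onz(c,*cr(191.5,193),.06))
s=imaging.capture("scene")
# bar top corners, scene crop right: x from 399
cs=lambda x,y:(338+(x-399)/6.88-.43,156+y/7-.43)
for p in((532,93),(675,93),(675,108),(532,108)): print("bar",onz(s,*cs(*p),.097)[:2].round(4))
print("stripe in scene no; ring scene x", onz(s,*cs(597,175),.06)[:2])
st=arm.state(); M=R.from_rotvec(st["eef_rot"]).as_matrix(); print("tool axes\n",M.round(4), "x az",np.degrees(np.arctan2(M[1,0],M[0,0])))
```

```text
(np.float64(234.70474046982696), np.float64(195.02384301589532)) (np.float64(216.85269121813033), np.float64(213.4060434372049)) [0.54061717 0.21657334] [0.4914755  0.26074859] 0.06607841350196203  exp .0636
C [0.53813396 0.2632318 ] 0.04672449427728606
C [0.49395871 0.21409013] 0.046724494277286144
stripe [0.48616023 0.21299636] [0.4774002 0.1907724] 0.02388812168742684 exp .030 az -111.51290524293945
ring [0.48743155 0.2175604  0.06      ]
bar [0.475 0.195]
bar [0.4994 0.2483]
bar [0.5086 0.2426]
bar [0.4843 0.1895]
stripe in scene no; ring scene x [0.49147755 0.21967271]
tool axes
 [[-9.128e-01  4.085e-01 -3.000e-04]
 [ 4.085e-01  9.128e-01 -6.000e-04]
 [ 0.000e+00 -6.000e-04 -1.000e+00]] x az 155.88976292504057
```

servo_tool(
  deltas=[
    [[0,0,0],-0.0281,1],
    [[0,0,0],-0.0281,1],
    [[0,0,0],-0.0281,1],
    [[0,0,0],-0.0281,1],
    [[0,0,0],-0.0281,1],
    [[0,0,0],-0.0281,1],
    [[0,0,0],-0.0281,1],
    [[0,0,0],-0.0281,1],
    [[0,0,0],-0.0281,1],
  ],
)

```text
clock: 1.42
tool_pos: [0.2451, 0.5477, 0.2312]
eef_rot: [1.74, -2.616, 0.0]
ft_force: [0.0, -0.1, -0.3]
grip_width: 0.998
grip_force: 0.0
```

servo_tool(
  deltas=[
    [[0.0277,-0.0472,0],0,1],
    [[0.0277,-0.0472,0],0,1],
    [[0.0277,-0.0472,0],0,1],
    [[0.0277,-0.0472,0],0,1],
    [[0.0277,-0.0472,0],0,1],
    [[0.0277,-0.0472,0],0,1],
    [[0.0277,-0.0472,0],0,1],
    [[0.0277,-0.0472,0],0,1],
    [[0.0277,-0.0472,0],0,1],
    [[0.0277,-0.0472,0],0,1],
  ],
)

```text
clock: 2.68
tool_pos: [0.4901, 0.2167, 0.2313]
eef_rot: [-1.732, 2.621, -0.0]
ft_force: [0.7, 1.0, -0.6]
grip_width: 1.001
grip_force: 0.0
```

servo_tool(
  deltas=[
    [[0,0,0.04],0,1],
    [[0,0,0.04],0,1],
    [[0,0,0.04],0,1],
    [[0,0,0],0,1],
  ],
)

```text
clock: 3.18
tool_pos: [0.488, 0.2172, 0.1384]
eef_rot: [1.729, -2.616, -0.002]
ft_force: [-0.2, -0.5, 0.6]
grip_width: 0.995
grip_force: 0.0
```

```bash
cat > look.py <<'E'
from h import *; import sys
ims=[]
for n,(u0,v0) in {"top":(195,175),"scene":(327,135)}.items():
    c=imaging.capture(n); ims.append(cv2.convertScaleAbs(cv2.resize(c["pixels"][v0:v0+80,u0:u0+80],(400,400),interpolation=cv2.INTER_CUBIC),alpha=1.7))
cv2.imwrite(f"pics/{sys.argv[1]}.png",np.hstack(ims))
s=arm.state(); M=R.from_rotvec(s["eef_rot"]).as_matrix()
print(s["clock"],s["tool_pos"].round(4),"x az",np.degrees(np.arctan2(M[1,0],M[0,0])).round(2),"tilt",M[:2,2].round(4),"q6",s["joint_positions"][5],s["ft_force"].round(2),s["wrist_torque"].round(3),s["grip_width"],s["grip_force"])
E
python3 look.py near1
```

```text
3.275 [0.4896 0.2179 0.1422] x az -113.06 tilt [0.0005 0.0002] q6 -2.3837333357041977 [ 0.64 -0.21 -0.07] [-0.003 -0.03   0.074] 0.9982139296741004 0.0
```

View pics/near1.png

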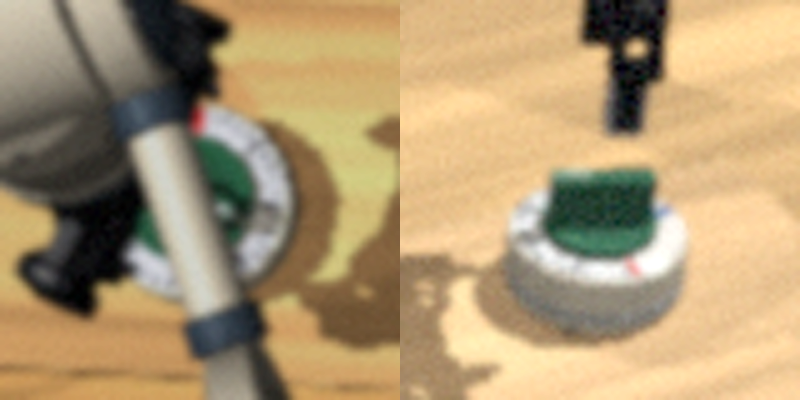

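The left half (top view) is mostly covered by the arm. In the right half (scene view) the fingertip ends at (627,130) and the bar top is centred near (603,177). I'll check these against projected points.

Run:
```python
from h import *
c=imaging.capture("scene")
a=np.radians(-113); y=np.array([np.sin(a),-np.cos(a),0])  # tool y, az-90
for P in ([.49,.218,.142],[.49,.218,.155],[.49,.218,.097],np.array([.49,.218,.155])+y*.05,np.array([.49,.218,.155])-y*.05):
    u=proj(c,P); print(np.round(P,3),u.round(1),"crop",((u-[327,135])*5+[400,0]).round(0))
for p in((553,174),(655,174),(655,185),(553,185),): print(onz(c,327+(p[0]-400)/5-.4,135+p[1]/5-.4,.097)[:2].round(4))
b=c["pixels"].astype(int); g=(b[...,1]>b[...,2]+10)&(b[...,1]>b[...,0]+5); g[:150]=0;g[200:]=0;g[:,:340]=0;g[:,400:]=0
V,U=np.nonzero(g); print("green extents",U.min(),U.max(),V.min(),V.max(),"disc low row pt",onz(c,U[V==V.max()].mean(),V.max(),.067))
for row in range(V.min(),V.max()+1): s=U[V==row]; print(row,s.min() if len(s) else 0,s.max() if len(s) else 0,end='; ')
```

```text
[0.49  0.218 0.142] [368.1 156. ] crop [606. 105.]
[0.49  0.218 0.155] [368.6 152. ] crop [608.  85.]
[0.49  0.218 0.097] [366.7 169.7] crop [599. 173.]
[0.444 0.238 0.155] [366.  142.6] crop [595.  38.]
[0.536 0.198 0.155] [371.3 162. ] crop [621. 135.]
[0.4777 0.1943]
[0.5017 0.2466]
[0.511  0.2407]
[0.4872 0.1888]
green extents 356 378 169 185 disc low row pt [0.51958559 0.20575459 0.067     ]
169 368 376; 170 358 377; 171 358 376; 172 358 376; 173 358 376; 174 358 376; 175 358 376; 176 356 375; 177 356 374; 178 356 376; 179 358 378; 180 356 377; 181 357 377; 182 357 376; 183 358 376; 184 360 375; 185 363 372;
```

servo_tool(
  deltas=[
    [[0,0,0.0173],0,1],
    [[0,0,0.0173],0,1],
    [[0,0,0.0173],0,1],
    [[0,0,0.0173],0,1],
    [[0,0,0.008],0,1],
    [[0,0,0.008],0,1],
    [[0,0,0.005],0,1],
    [[0,0,0],0,1],
    [[0,0,0],0,1],
  ],
  grip_force=25,
)

```text
clock: 4.45
tool_pos: [0.4896, 0.2179, 0.074]
eef_rot: [-1.732, 2.62, -0.0]
ft_force: [0.6, 0.2, -0.0]
grip_width: 1.002
grip_force: 0.0
```

servo_tool(
  deltas=[
    [[0,0,0],0,0.6],
    [[0,0,0],0,0.45],
    [[0,0,0],0,0.35],
    [[0,0,0],0,0.3],
    [[0,0,0],0,0.25],
    [[0,0,0],0,0.2],
    [[0,0,0],0,0.15],
    [[0,0,0],0,0.1],
    [[0,0,0],0,0.1],
  ],
  grip_force=25,
)

```text
clock: 5.58
tool_pos: [0.4891, 0.218, 0.0736]
eef_rot: [1.732, -2.62, -0.001]
ft_force: [-2.6, 1.3, 1.2]
grip_width: 0.179
grip_force: 29.8
```

```bash
python3 look.py near2
```

```text
5.675 [0.4893 0.2179 0.0736] x az -113.06 tilt [-0.0001  0.0001] q6 -2.383796088173149 [-2.94  1.43  1.23] [0.271 0.49  0.02 ] 0.18166843083945605 29.838396906852722
```

View pics/near2.png

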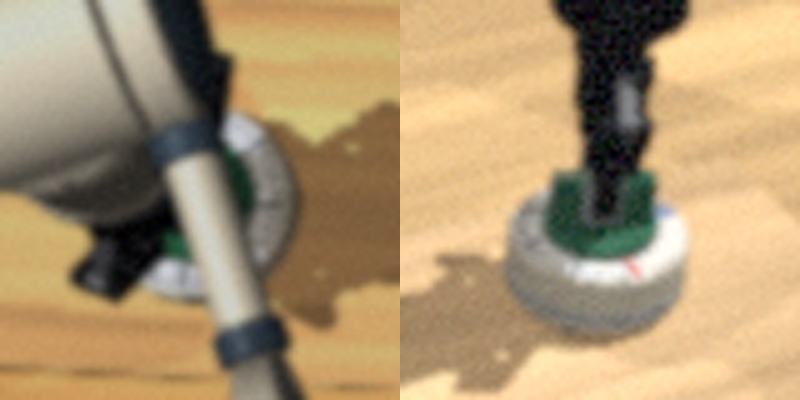

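Right half: the bar (553–655) is gripped at its middle, around (603,215), and the timer hasn't moved visibly. A side force of about 3 N along +tool y remains, so I'll ease it and then press down gently.

servo_tool(
  deltas=[
    [[0,0.001,0],0,0.1],
    [[0,0.0007,0],0,0.1],
    [[0,0,0.0007],0,0.1],
    [[0,0,0.0007],0,0.1],
    [[0,0,0],0,0.1],
  ],
  grip_force=60,
)

```text
clock: 6.3
tool_pos: [0.489, 0.218, 0.0736]
eef_rot: [-1.731, 2.62, -0.002]
ft_force: [0.4, -3.2, 5.4]
grip_width: 0.172
grip_force: 63.3
```

servo_tool(
  deltas=[
    [[0,-0.0004,0.0006],0,0.1],
    [[0,0,0.0006],0,0.1],
    [[0,0,0],0,0.1],
  ],
)

```text
clock: 6.68
tool_pos: [0.489, 0.218, 0.0735]
eef_rot: [-1.731, 2.62, -0.002]
ft_force: [-2.6, -2.8, 9.7]
grip_width: 0.169
grip_force: 64.0
```

servo_tool(
  deltas=[
    [[0,0,0.0006],0,0.1],
    [[0,0,0],0.007,0.1],
    [[0,0,0],0.008,0.1],
    [[0,0,0],0.009,0.1],
    [[0,0,0],0.009,0.1],
    [[0,0,0],0.009,0.1],
    [[0,0,0],0,0.1],
  ],
)

```text
clock: 7.55
tool_pos: [0.4887, 0.2182, 0.0735]
eef_rot: [-1.371, 2.825, -0.001]
ft_force: [-4.8, -2.7, 12.6]
grip_width: 0.174
grip_force: 64.4
```

```bash
python3 look.py near3
```

```text
7.65 [0.4887 0.2182 0.0735] x az -128.2 tilt [0.0012 0.0003] q6 -2.1184507358232314 [-4.7  -1.75 13.24] [-0.531  0.748 -0.104] 0.17650030458083005 64.36816692352295
```

View pics/near3.png

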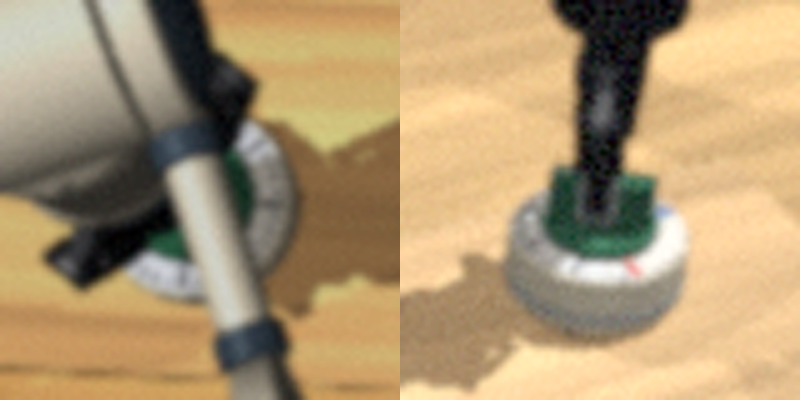

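The bar has turned with the gripper and the red mark is still at (632,268), so the body is holding. I'll continue in chunks and ease the side load as I go.

servo_tool(
  deltas=[
    [[0.001,0.0007,0],0,0.1],
    [[0,0,0],0.012,0.1],
    [[0,0,0],0.014,0.1],
    [[0,0,0],0.014,0.1],
    [[0,0,0],0.014,0.1],
    [[0,0,0],0.014,0.1],
    [[0,0,0],0.012,0.1],
    [[0,0,0],0,0.1],
  ],
)

```text
clock: 8.65
tool_pos: [0.4882, 0.2187, 0.0735]
eef_rot: [-0.625, 3.076, 0.002]
ft_force: [-2.8, 1.2, 9.7]
grip_width: 0.172
grip_force: 64.2
```

```bash
cat > red.py <<'E'
from h import *
c=imaging.capture("scene"); im=c["pixels"].astype(float)
w=im[180:198,362:386]; s=np.clip(w[...,2]-1.25*w[...,1]-8,0,None)*(w[...,0]>.75*w[...,1]); V,U=np.mgrid[180:198,362:386]
p=((s*U).sum()/s.sum(),(s*V).sum()/s.sum()); s_=arm.state(); M=R.from_rotvec(s_["eef_rot"]).as_matrix(); f=s_["ft_force"]
print("red",np.round(p,1),onz(c,*p,.06)[:2].round(4),s.sum(),"clock",s_["clock"],"az",np.degrees(np.arctan2(M[1,0],M[0,0])).round(1),"pos",s_["tool_pos"].round(4),"F",f.round(1),"Ftool",(M.T@f).round(1),"T",s_["wrist_torque"].round(2),"q6",s_["joint_positions"][5].round(2))
E
python3 red.py
```

```text
red [373. 188.] [0.5303 0.2179] 2.75 clock 8.7 az -157.0 pos [0.4882 0.2187 0.0735] F [-3.3 -0.3 10.7] Ftool [  3.1   1.1 -10.7] T [-0.07  0.44 -0.16] q6 -1.62
```

servo_tool(
  deltas=[
    [[0.0005,0,0.0004],0.006,0.1],
    [[0,0,0.0003],0.014,0.1],
    [[0,0,0],0.014,0.1],
    [[0,0,0],0.014,0.1],
    [[0,0,0],0.014,0.1],
    [[0,0,0],0.014,0.1],
    [[0,0,0],0.014,0.1],
    [[0,0,0],0,0.1],
  ],
)

```text
clock: 9.7
tool_pos: [0.488, 0.2195, 0.0735]
eef_rot: [0.257, 3.128, 0.006]
ft_force: [-2.0, 3.4, 12.0]
grip_width: 0.171
grip_force: 64.3
```

```bash
python3 red.py
```

```text
red [373. 188.] [0.5303 0.2179] 3.0 clock 9.75 az 170.6 pos [0.488  0.2195 0.0735] F [-2.7  3.5 11.4] Ftool [  3.2   3.1 -11.4] T [ 0.4   0.47 -0.22] q6 -1.05
```

servo_tool(
  deltas=[
    [[0.0006,0.0008,0],0.006,0.1],
    [[0,0,0.0003],0.014,0.1],
    [[0,0,0],0.014,0.1],
    [[0,0,0],0.014,0.1],
    [[0,0,0],0.014,0.1],
    [[0,0,0],0.014,0.1],
    [[0,0,0],0.014,0.1],
    [[0,0,0],0,0.1],
  ],
)

```text
clock: 10.75
tool_pos: [0.4883, 0.2201, 0.0735]
eef_rot: [1.12, 2.932, 0.008]
ft_force: [0.3, 2.5, 12.5]
grip_width: 0.169
grip_force: 64.3
```

```bash
python3 red.py
```

```text
red [372.9 188.1] [0.5305 0.2175] 14.0 clock 10.8 az 138.2 pos [0.4883 0.22   0.0735] F [ 0.   2.8 11.8] Ftool [  1.9   2.2 -11.8] T [ 0.32  0.19 -0.25] q6 -0.48
```

servo_tool(
  deltas=[
    [[0.0004,0.0006,0],0.006,0.1],
    [[0,0,0],0.014,0.1],
    [[0,0,0],0.014,0.1],
    [[0,0,0],0.014,0.1],
    [[0,0,0],0.014,0.1],
    [[0,0,0],0.014,0.1],
    [[0,0,0],0.014,0.1],
    [[0,0,0],0.014,0.1],
    [[0,0,0],0.014,0.1],
    [[0,0,0],0,0.1],
  ],
)

```text
clock: 12.05
tool_pos: [0.4889, 0.22, 0.0735]
eef_rot: [2.107, 2.327, 0.009]
ft_force: [1.3, 1.1, 11.2]
grip_width: 0.175
grip_force: 64.2
```

```bash
python3 red.py; python3 look.py near4
```

```text
red [372.1 188.3] [0.5304 0.2148] 16.25 clock 12.1 az 95.7 pos [0.4889 0.22   0.0735] F [ 2.5  1.8 10.7] Ftool [  1.5   2.7 -10.7] T [ 0.05 -0.11 -0.25] q6 0.26
12.2 [0.4889 0.22   0.0735] x az 95.71 tilt [0.0057 0.0029] q6 0.2592464789988086 [ 2.21  1.42 10.82] [ 0.086 -0.135 -0.241] 0.17359729284340644 64.18264031410217
```

View pics/near4.png

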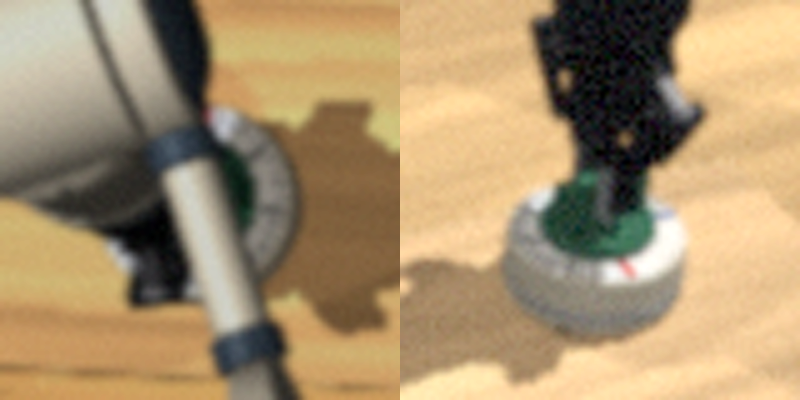

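The right half shows the red mark at (627,268), about 1 px left of where it was, so the body has swivelled roughly 2–3 mm. I'll press slightly harder for the last part.

servo_tool(
  deltas=[
    [[0.0003,0.0006,0.0006],0,0.1],
    [[0,0,0.0006],0,0.1],
    [[0,0,0],0.01,0.1],
    [[0,0,0],0.01,0.1],
    [[0,0,0],0.01,0.1],
    [[0,0,0],0.009,0.1],
    [[0,0,0],0,0.1],
  ],
)

```text
clock: 13.08
tool_pos: [0.4894, 0.2201, 0.0735]
eef_rot: [2.375, 2.053, 0.01]
ft_force: [-0.0, -0.8, 14.6]
grip_width: 0.176
grip_force: 64.8
```

```bash
python3 red.py
```

```text
red [372.3 188.4] [0.5309 0.2152] 23.25 clock 13.125 az 81.7 pos [0.4894 0.2201 0.0735] F [ 0.1 -1.  14.8] Ftool [ -0.9   0.3 -14.8] T [-0.14  0.23 -0.1 ] q6 0.5
```

servo_tool(
  deltas=[
    [[0,0,0],0.007,0.1],
    [[0,0,0],0.007,0.1],
    [[0,0,0],0,0.1],
  ],
)

```text
clock: 13.5
tool_pos: [0.4895, 0.2201, 0.0735]
eef_rot: [2.463, 1.946, 0.01]
ft_force: [-0.4, -0.7, 14.6]
grip_width: 0.174
grip_force: 64.7
```

```bash
python3 red.py
```

```text
red [371.9 187.9] [0.5284 0.2154] 13.75 clock 13.55 az 76.6 pos [0.4895 0.2201 0.0735] F [ 0.5 -1.2 14.6] Ftool [ -1.    0.9 -14.6] T [-0.14  0.17  0.02] q6 0.59
```

servo_tool(
  deltas=[
    [[0,0,0],0.007,0.1],
    [[0,0,0],0.004,0.1],
    [[0,0,0],0,0.1],
  ],
)

```text
clock: 13.92
tool_pos: [0.4896, 0.22, 0.0735]
eef_rot: [2.529, 1.861, 0.011]
ft_force: [1.0, -1.7, 14.3]
grip_width: 0.175
grip_force: 64.7
```

```bash
python3 red.py;python3 look.py near5
```

```text
red [372.  188.1] [0.5295 0.2151] 12.0 clock 13.975 az 72.7 pos [0.4896 0.2201 0.0735] F [ 1.5 -0.2 14.9] Ftool [  0.3   1.6 -14.9] T [-0.19  0.09  0.06] q6 0.66
14.075 [0.4896 0.2201 0.0735] x az 72.7 tilt [0.0066 0.0025] q6 0.6610057416524759 [ 0.74  0.02 14.95] [-0.224  0.023  0.04 ] 0.17182496550842574 64.68831896781921
```

View pics/near5.png

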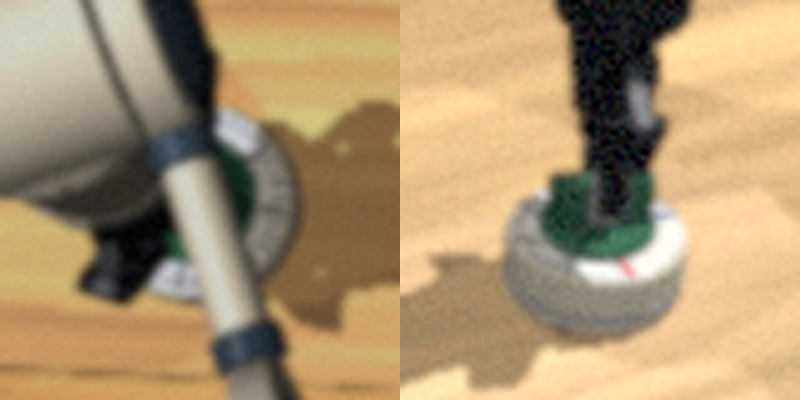

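The right half shows the red mark at (628,268) and the bar top edge running from (555,175) to (652,180), partly hidden by the gripper. I'll compare the bar's direction in the image with the gripper's.

```bash
cat > bar.py <<'E'
from h import *
a=np.mean([imaging.capture("scene")["pixels"].astype(float) for _ in range(6)],0); c=imaging.capture("scene")
np.save("/tmp/a.npy",a)
g=a[...,1]-np.maximum(a[...,0],a[...,2]); 
for v in range(166,190): print(v,' '.join(f"{int(x):3d}" for x in g[v,352:384]))
E
python3 bar.py
python3 - <<'E'
from h import *
c=imaging.capture("scene"); C=np.array([.4895,.2195])
for az in (92,82,77,72,67,62,57,52):
    e=np.array([np.cos(np.radians(az)),np.sin(np.radians(az))]); n=np.array([-e[1],e[0]])
    print(az,[tuple(proj(c,[*(C+s*.03*e+t*.008*n),.097]).round(1)) for s,t in((-1,-1),(-1,1),(1,1),(1,-1))])
E
```

```text
166 -23 -23 -23 -23 -23 -23 -23 -23 -24 -23 -21 -16  -7   0  -1   0   0  -1   0  -1  -1  -2   0  -4  -6 -13 -20 -22 -23 -22 -21 -21
167 -22 -23 -22 -23 -22 -23 -23 -23 -22 -23 -20 -16  -6   0  -2   1  -1  -2  -2  -2  -2   0   0   1  -8 -17 -20 -24 -23 -23 -23 -21
168 -23 -24 -23 -23 -24 -22 -21 -20 -19 -17 -14 -10   0   1   0  -2  -1  -3   0  -3   0   0   1   1  -5 -16 -20 -23 -23 -22 -22 -21
169 -23 -23 -23 -23 -21 -18 -14 -11  -8  -7  -4   5   8   3   1   0  -1   0  -2   0   0   0   3   3   4  -9 -18 -21 -22 -22 -20 -21
170 -23 -23 -23 -23 -18  -8   0   5   7   9  12  14  10   4   0  -1   0  -2   0   0   0   5   8   8  11   0 -16 -20 -22 -22 -22 -22
171 -23 -23 -22 -20 -16  -1  10   7   7   8  10  12  10   3   0   0  -4  -4   0  -2   2   6   9  10  12   0 -15 -21 -22 -22 -21 -22
172 -23 -20 -17 -15 -11   0   9   9  10   9  10  10   6   1   1  -1  -2  -3  -3  -1   0   5   7  10  10  -2 -17 -22 -22 -22 -21 -22
173 -21 -16 -11  -6  -2   4   8   7   8   8   8   7   6   3  -1   0   1  -2  -1   0   3   4   5   6   8  -4 -15 -20 -23 -22 -22 -21
174 -16 -10  -4  -1   2   5   7   7   6   8 
[... 2679 characters left out ...]
2)), (np.float64(378.2), np.float64(170.3))]
67 [(np.float64(356.8), np.float64(171.2)), (np.float64(356.1), np.float64(168.0)), (np.float64(377.2), np.float64(167.7)), (np.float64(378.1), np.float64(170.9))]
62 [(np.float64(356.5), np.float64(170.7)), (np.float64(356.3), np.float64(167.5)), (np.float64(377.6), np.float64(168.2)), (np.float64(378.0), np.float64(171.4))]
57 [(np.float64(356.2), np.float64(170.2)), (np.float64(356.5), np.float64(167.0)), (np.float64(377.8), np.float64(168.7)), (np.float64(377.8), np.float64(171.9))]
52 [(np.float64(356.1), np.float64(169.6)), (np.float64(356.9), np.float64(166.5)), (np.float64(378.0), np.float64(169.3)), (np.float64(377.5), np.float64(172.4))]
```

```bash
cat > marks.py <<'E'
from h import *
c=imaging.capture("scene")
def m(a,w,u0,u1,v0,v1,t):
    s=np.clip(w[v0:v1,u0:u1]-t,0,None); V,U=np.mgrid[v0:v1,u0:u1]; return np.array([(s*U).sum()/s.sum(),(s*V).sum()/s.sum()]),s.sum()
def run(a,n):
    b,g,r=[cv2.GaussianBlur(a,(0,0),.6)[...,i] for i in range(3)]
    pr,s1=m(a,(r-g)/(g+20)-np.median((r-g)[183:196,360:366]/(g+20)[183:196,360:366]),366,380,183,193,.15)
    q=(b-r)/(g+20); pb,s2=m(a,q,378,388,172,182,.08)
    P,Q=onz(c,*pr,.06)[:2],onz(c,*pb,.06)[:2]; d=Q-P; L=np.linalg.norm(d)
    zaz=np.degrees(np.arctan2(d[1],d[0]))-135
    e=lambda z:np.array([np.cos(np.radians(z)),np.sin(np.radians(z))]); C=((P-.045*e(zaz))+(Q-.045*e(zaz+90)))/2
    print(n,pr.round(2),pb.round(2),P.round(4),Q.round(4),"L",L.round(4),"(.0636) zaz",zaz.round(1),"C",C.round(4),s1.round(2),s2.round(2))
    return zaz
if __name__=="__main__":
    run(cv2.imread("pics/scene0.png").astype(float),"start")
    run(np.mean([imaging.capture("scene")["pixels"].astype(float) for _ in range(6)],0),"now")
E
python3 marks.py
```

```text
start [373.22 188.25] [378.22 177.27] [0.5315 0.2178] [0.4916 0.2595] L 0.0577 (.0636) zaz -1.2 C [0.4886 0.2166] 0.22 0.16
now [371.88 188.12] [nan nan] [0.5295 0.2147] [nan nan] L nan (.0636) zaz nan C [nan nan] 0.34 0.0marks.py:4: RuntimeWarning: invalid value encountered in scalar divide
  s=np.clip(w[v0:v1,u0:u1]-t,0,None); V,U=np.mgrid[v0:v1,u0:u1]; return np.array([(s*U).sum()/s.sum(),(s*V).sum()/s.sum()]),s.sum()
```

servo_tool(
  deltas=[
    [[0,0,0],0.007,0.1],
    [[0,0,0],0,0.1],
  ],
)

```text
clock: 15.08
tool_pos: [0.4897, 0.22, 0.0735]
eef_rot: [2.57, 1.804, 0.011]
ft_force: [2.0, -0.4, 14.5]
grip_width: 0.173
grip_force: 64.7
```

```bash
python3 red.py
python3 - <<'E'
from station import arm
s=arm.state(); print(s["effort"].round(3), s["wrist_torque"])
E
```

```text
red [372.1 188.3] [0.5306 0.2149] 21.0 clock 15.125 az 70.2 pos [0.4897 0.22   0.0735] F [ 0.8 -0.1 14.2] Ftool [  0.2   0.9 -14.2] T [-0.29  0.03 -0.08] q6 0.71
[ 6.6900e-01 -3.0948e+01 -3.2835e+01  3.4200e-01  3.2000e-02  2.6000e-02] [-0.28718262  0.03289465 -0.08347265]
```

servo_tool(
  deltas=[
    [[0,0.0003,0],-0.01,0.1],
    [[0,0,0],-0.015,0.1],
    [[0,0,0],-0.015,0.1],
    [[0,0,0],-0.015,0.1],
    [[0,0,0],-0.015,0.1],
    [[0,0,0],-0.015,0.1],
    [[0,0,0],-0.015,0.1],
    [[0,0,0],0,0.1],
  ],
)

```text
clock: 16.12
tool_pos: [0.4888, 0.22, 0.0735]
eef_rot: [1.884, 2.511, 0.007]
ft_force: [-3.0, -0.6, 17.1]
grip_width: 0.172
grip_force: 65.1
```

```bash
python3 red.py
```

```text
red [372. 188.] [0.5291 0.2154] 10.75 clock 16.175 az 106.2 pos [0.4888 0.22   0.0735] F [-4.  -1.6 17.5] Ftool [ -0.4  -4.2 -17.5] T [-0.31  0.79  0.3 ] q6 0.08
```

servo_tool(
  deltas=[
    [[0,-0.001,-0.0008],0,0.1],
    [[0,0,0],-0.015,0.1],
    [[0,0,0],-0.015,0.1],
    [[0,0,0],-0.015,0.1],
    [[0,0,0],-0.015,0.1],
    [[0,0,0],-0.006,0.1],
    [[0,0,0],0,0.1],
    [[0,0,0],0,0.1],
  ],
)

```text
clock: 17.18
tool_pos: [0.4882, 0.2197, 0.0735]
eef_rot: [1.328, 2.844, 0.006]
ft_force: [-1.5, -1.5, 13.5]
grip_width: 0.172
grip_force: 64.6
```

```bash
python3 red.py; python3 marks.py 2>&1 | tail -1
```

```text
red [371.5 188. ] [0.5285 0.2141] 5.0 clock 17.225 az 129.9 pos [0.4882 0.2196 0.0735] F [-1.3 -0.2 14. ] Ftool [  0.7  -1.  -14. ] T [-0.32  0.43  0.  ] q6 -0.34
now [371.8  188.34] [nan nan] [0.5302 0.214 ] [nan nan] L nan (.0636) zaz nan C [nan nan] 0.23 0.0
```

servo_tool(
  deltas=[
    [[0,-0.0003,-0.001],0,0.1],
    [[0,0,-0.001],0,0.1],
    [[0,0,-0.001],0,0.1],
    [[0,0,0],0,0.1],
  ],
)

```text
clock: 18.08
tool_pos: [0.4879, 0.2195, 0.0736]
eef_rot: [1.328, 2.844, 0.005]
ft_force: [4.5, 3.4, 5.9]
grip_width: 0.178
grip_force: 63.5
```

servo_tool(
  deltas=[
    [[0,0,0],0,0.22],
    [[0,0,0],0,0.27],
    [[0,0,0],0,0.35],
    [[0,0,0],0,0.5],
    [[0,0,0],0,0.7],
    [[0,0,0],0,1],
    [[0,0,0],0,1],
    [[0,0,0],0,1],
    [[0,0,0],0,1],
  ],
  grip_force=25,
)

```text
clock: 19.2
tool_pos: [0.4868, 0.2189, 0.0725]
eef_rot: [1.329, 2.846, 0.0]
ft_force: [-0.2, -0.0, 1.1]
grip_width: 1.001
grip_force: 0.0
```

servo_tool(
  deltas=[
    [[0,0,-0.01],0,1],
    [[0,0,-0.02],0,1],
    [[0,0,-0.04],0,1],
    [[0,0,-0.05],0,1],
    [[0,0,-0.04],0,1],
    [[0,0,0],0,1],
  ],
)

```text
clock: 19.95
tool_pos: [0.4881, 0.2194, 0.1971]
eef_rot: [1.327, 2.842, 0.008]
ft_force: [0.1, 0.9, 1.0]
grip_width: 1.0
grip_force: 0.0
```

servo_tool(
  deltas=[
    [[0.03,0,0],0,1],
    [[0.05,0,0],0,1],
    [[0.06,0,0],0,1],
    [[0.06,0,0],0,1],
    [[0.06,0,0],0,1],
    [[0.06,0,0],0,1],
    [[0.05,0,0],0,1],
    [[0.03,0,0],0,1],
    [[0,0,0],0,1],
  ],
)

```text
clock: 21.08
tool_pos: [0.2929, 0.4495, 0.1914]
eef_rot: [-1.325, -2.848, 0.003]
ft_force: [0.6, 0.4, 0.3]
grip_width: 1.002
grip_force: 0.0
```

Run:
```python
from h import *
o=[]
for n,(u0,v0) in {"top":(206,188),"scene":(338,156)}.items():
    a=np.mean([imaging.capture(n)["pixels"].astype(float) for _ in range(4)],0); np.save(f"/tmp/{n}.npy",a)
    o.append(cv2.convertScaleAbs(cv2.resize(a[v0:v0+54,u0:u0+57],(399,378),interpolation=cv2.INTER_CUBIC),alpha=1.5))
cv2.imwrite("pics/end.png",np.hstack(o))
```

```text
(no output)
```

View pics/end.png

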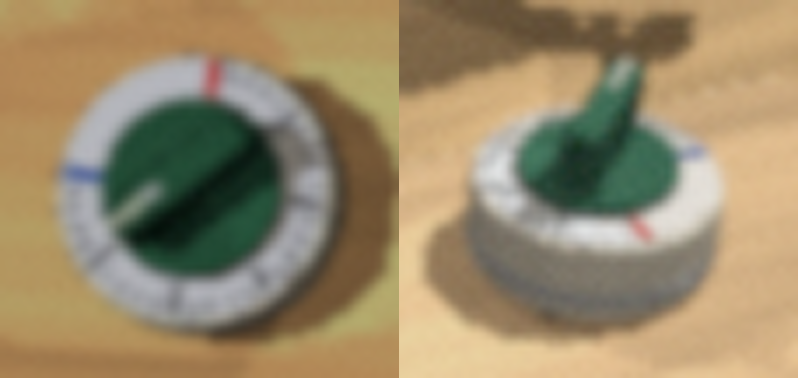

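In the left half of the end view, the red mark is at (212,77), the blue mark at (82,174) and the 25 mark at (102,260). The stripe runs from (158,187) to (110,228), close to 25. Next I'll compute the angle.

Run:
```python
from h import *
c=imaging.capture("top"); cr=lambda p:(206+p[0]/7-.43,188+p[1]/7-.43)
az=lambda d:np.degrees(np.arctan2(d[1],d[0]))
P0,P30,P25,P15,P20=[onz(c,*cr(p),.06)[:2] for p in((212,77),(82,174),(102,260),(261,278),(176,297))]
pts=np.array([P0,P30,P25,P20,P15]); A=np.c_[2*pts,np.ones(5)]; s=np.linalg.lstsq(A,(pts**2).sum(1),rcond=None)[0]; C=s[:2]
print("C",C,"r",np.sqrt(s[2]+C@C),"az 0,30,25,20,15:",[az(p-C).round(1) for p in pts])
z=np.mean([(az(p-C)+9*m+180)%360-180 for p,m in zip(pts,(0,30,25,20,15))]); print("zaz",z)
a=np.load("/tmp/top.npy"); w=a.min(2)[208:224,218:232]; print(w.astype(int))
for e in((158,187),(110,228)): print("stripe",onz(c,*cr(e),.097)[:2])
S0,S1=[onz(c,*cr(e),.097)[:2] for e in((158,187),(110,228))]; sa=az(S1-S0); print("az",sa,"dial deg",(z-sa)%360,"min",(z-sa)%360/9, np.linalg.norm(S1-S0))
S2=onz(c,*cr((108,230)),.097)[:2]; print("end vs C",az(S2-C),np.linalg.norm(S2-C))
b=cv2.imread("pics/top0.png").astype(float)
def red(a): 
    x=a[194:204,228:242]; s=np.clip(x[...,2]-1.5*x[...,1],0,None)*(x[...,0]>.9*x[...,1]); V,U=np.mgrid[194:204,228:242]; return onz(c,(s*U).sum()/s.sum(),(s*V).sum()/s.sum(),.06)[:2]
print("red start,now",red(b),red(a))
```

```text
C [0.48954446 0.21802444] r 0.042059583458901574 az 0,30,25,20,15: [np.float64(-6.7), np.float64(83.8), np.float64(130.0), np.float64(173.4), np.float64(-141.8)]
zaz -6.243293987898767
[[120 120 114  97  67  39  24  21  21  22  23  23  22  21]
 [120 120 110  85  50  27  21  22  21  22  22  21  21  21]
 [118 116 103  74  40  24  22  22  22  20  20  20  21  22]
 [103 102  87  58  33  22  22  22  22  20  19  20  21  23]
 [ 72  72  60  40  24  21  22  20  21  21  22  23  22  22]
 [ 69  63  49  32  23  21  20  21  26  34  34  29  22  21]
 [ 97  85  63  35  22  19  22  31  47  59  55  38  26  21]
 [111  99  72  38  22  23  34  53  70  76  63  41  24  19]
 [114 104  75  42  25  37  56  73  77  68  49  31  19  13]
 [114 105  78  46  41  58  75  76  65  44  27  18  11   7]
 [115 107  84  64  65  72  73  64  43  24  14   9   5   5]
 [112 111 100  87  76  68  56  39  22  12   8   5   6   6]
 [108 114 111  96  73  51  32  19  12   6   3   3   4   6]
 [106 114 112  98  72  42  21   9   7   3   4   6   7   8]
 [101 107 109 100  84  60  32  13   9   9   7   9   9   9]
 [100 102  99  93  92  81  56  30  18  16  16  13  13  13]]
stripe [0.48458976 0.22374113]
stripe [0.46963261 0.24015543]
az 132.3406096093238 dial deg 221.41609640277744 min 24.601788489197492 0.02220688343795521
end vs C 132.14103310257755 0.030758992805578353
red start,now [0.53067569 0.21681006] [0.5317975  0.21278784]
```

Run:
```python
from h import *
for n,(u0,u1,v0,v1) in {"top":(223,231,212,219),"scene":(363,374,162,172)}.items():
    c=imaging.capture(n); a=np.load(f"/tmp/{n}.npy"); w=np.clip(a[v0:v1,u0:u1].min(2)-(35 if n=="top" else 60),0,None); V,U=np.mgrid[v0:v1,u0:u1]
    if n=="scene": print(a[v0:v1,u0:u1].min(2).astype(int))
    P=np.array([onz(c,u,v,.097)[:2] for u,v in zip(U.ravel(),V.ravel())]); W=w.ravel(); m=(P*W[:,None]).sum(0)/W.sum(); D=P-m
    l,E=np.linalg.eigh((D*W[:,None]).T@D/W.sum()); print(n,m,np.degrees(np.arctan2(E[1,1],E[0,1]))%180,np.sqrt(l), "az from C",np.degrees(np.arctan2(*(m-[.4895,.218])[::-1])))
```

```text
top [0.47966054 0.2299135 ] 128.2584070850117 [0.00191797 0.00455847] az from C 129.5535853582186
[[41 41 41 38 37 38 40 38 39 34 35]
 [54 56 53 46 40 39 45 52 45 39 40]
 [70 67 68 58 44 47 67 73 64 49 44]
 [74 75 74 63 54 68 88 92 76 55 59]
 [77 78 76 66 64 79 96 86 66 59 66]
 [78 78 74 68 71 88 88 72 51 54 67]
 [80 76 69 63 63 75 70 51 43 51 62]
 [79 72 63 57 47 51 48 37 44 52 67]
 [81 69 61 48 42 40 42 35 39 56 72]
 [84 69 53 42 41 43 32 29 42 66 82]]
scene [0.47845438 0.22583322] 118.92692668964902 [0.00849684 0.01076783] az from C 144.6569102656512
```

```bash
python3 -c "
from station import arm
print(arm.job_done())"
```

```text
the job is handed in; nothing more can be done
None
```

I wound the timer past the 30 mark (about 31.5 min by my estimate), turned it back to about 25 min (estimates 24.6–25.0) and released it; the red 0 mark shifted about 4 mm, nothing else was touched, and I handed the job in without seeing a verdict.

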